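# Wind the drilling index head back to its red tooth

## Task

The drilling index head has been wound too far: its red tooth has run on past the pawl. Lift the pawl out of the teeth and lay it right back, wind the crank backwards until the red tooth is just short of where the pawl's nose comes down, put the pawl back down into the gap in front of the red tooth, and then ease the crank backwards until the red tooth beds firmly against the pawl, without forcing it. Leave the wheel and pawl bedded like that, and leave the other things on the bench where they are.

Things in the scene. Friction and masses are not known exactly. Their poses are not given: they have to be found in the camera images.
- index_head: fixed index head, a green casting on a plywood board 300 x 270 x 12 mm. Origin on the bench below the near face of the ratchet wheel; x along the spindle from the crank (near the robot) to the clamped clear disc, z up; x, y, z below are this frame's, in mm. The casting reaches z = 153 at x = -45 to -5, |y| under 28. The steel ratchet wheel is 100 across, 12 thick (x = 0 to 12)
- spindle (a point): the spindle axis (along x), z = 125, at the near face of the ratchet wheel. The wheel has 12 teeth, 30 degrees apart and 10 mm deep. A brake drags on the spindle with 0.35 N m, about 5 N at the crank knob, so it stays where it is left; there is no end stop. Crank, wheel and the clear disc (80 across) turn as one
- index_wheel (a joint): wheel angle, rad. It grows forwards (top of the wheel goes to -y) and falls backwards (top goes to +y), where the pawl stops it. Starts at 0.6 to 1.45. The red tooth bears on the pawl somewhere from -0.12 to 0.12: the pawl's nose piece is adjustable, its reach differs each time and is not measured. At 0.16 to 0.36 the pawl comes down freely into the gap in front of the red tooth
- crank_knob (a point): middle of the crank's black, freely revolving knob, 22 across, 46 long, along x, centred at x = -111; pinch it from above, fingers closing along y. At wheel angle q it is at y = 75 sin(0.72 - q), z = 125 + 75 cos(0.72 - q). The crank arm is at x = -85 to -75. A backward pull of 11 to 17 N at the knob, drag included, beds the tooth firmly; over 20 N is forcing it
- red_tooth (a point): point on the upright (slightly hooked) face of the red painted tooth where the pawl's nose bears, 8.6 mm below the tooth's tip, in the middle of the wheel's thickness
- pawl_pivot (a point): pivot axis of the pawl (along x), at x = 0, y = 58, z = 181. The dark steel nose piece at the pawl's end (clamped, adjustable) reaches 52 to 61 mm from it towards -y and about 15 mm below it when the pawl is down
- pawl (a joint): lift angle of the yellow pawl, rad: about -0.03 with its nose right down at the foot of a tooth's upright face, higher on the slope of the next tooth, up to 0.2 on a tip; grows as the nose is lifted; balances upright at about 1.5, lies back on its stop at 2.0. Only its weight (0.13 kg) holds it down or, past upright, back: no spring
- pawl_knob (a point): middle of the pawl's black, freely revolving knob, 16 across, 36 long, along x, centred at x = -32; pinch it from above, fingers closing along y. It swings about the pivot at 40.2 mm radius: with the pawl at 0 it is 40 towards -y and 4 above the pivot; as the pawl is lifted it goes up, over and to +y
- countersink: bystander: a countersink bit 52 mm long lying on the plywood board
- washer: bystander: a 36 mm steel washer on the plywood board
- bolt: bystander: a bolt standing on its head, 50 mm high
- hex_keys: bystander: hex keys in a blue holder
- file: bystander: a flat file 320 mm long with a wooden handle
- clear_tube: bystander: a standing clear tube, 90 mm across, 200 mm high
- end_disc: bystander: a clear drilled disc, 82 mm across, 6 mm thick
- screwdriver: bystander: a screwdriver with a green handle

How it is judged:
On the way, in this order (a step that is already met when the one before it is completed fails the run):
1. the pawl is lifted and laid right back (value of joint pawl above 1.8 rad), for 0.2 s.
2. with the pawl laid back, the wheel is turned backwards to within half a tooth or so of the red tooth's place (value of joint pawl above 1.6 rad and value of joint index_wheel below 0.45 rad), for 0.1 s.
3. with the pawl down in front of the red tooth, the tooth is pressed firmly (more than 9 N) against it (value of joint pawl below 0.02 rad and value of joint index_wheel between -0.15 and 0.15 rad and contact force between pawl and index_wheel above 9 N), for 0.2 s.
At the end, for the whole second after the job is handed in: the pawl's nose is right down in the gap at the foot of the red tooth's face (pawl angle under 0.02 rad, wheel angle within 0.15 rad of zero), and wheel and pawl are at rest (value of joint pawl below 0.02 rad and value of joint index_wheel between -0.15 and 0.15 rad and velocity of joint index_wheel between -0.05 and 0.05 rad/s and velocity of joint pawl between -0.1 and 0.1 rad/s); the robot touches nothing.
It fails at once if a tooth is forced against the pawl with more than 30 N (contact force between pawl and index_wheel above 30 N).
It fails at once if another thing on the bench is shifted by more than 15 mm (distance of any of countersink, washer, bolt, hex_keys, file, clear_tube, end_disc, screwdriver from where it was at the start of the episode above 0.015 m).
It also fails if it takes over 72 s, if anything falls off the work surface, if the arm or the gripper's body presses on something with over 40 N, if the wrist force passes 120 N, or if a joint passes its speed limit or range.

## Robot

A 6-joint arm with a two-finger parallel gripper is mounted at the origin on the work surface. World frame = base frame: x ahead of the robot, y to its left, z up, the work surface at z = 0. Lengths are in m, angles in rad, forces in N, time in s.
With the tool pointing down it reaches from about 0.25 to 0.8 m from the base axis. Payload 8.5 kg.
Tool frame: the origin (TCP) lies at the very end of the fingers, on their centre line; the grasp point (between the pads) lies 19 mm behind it; z points along the fingers, y is the line along which they close (so a half turn about z gives the same grasp; the last joint's range is limited). The gripper opens to 85 mm and grips with 20 to 120 N. Pads are 22 mm wide; open, the fingers measure 114 mm over their backs; the gripper's body (76 mm by 85 mm) begins 54 mm behind the grasp point. The pads swing forward as they close: fully open they stand 13 mm farther back than shut.
Start: joints at [1.332, 0.238, -0.013, 1.319, 0, 1.571], TCP at [0.124, 0.51, 0.231] pointing down, gripper open.
Joint ranges: [-2.66, 2.66], [-1.03, 1.9], [-1.14, 1.46], [-1.82, 2.27], [-1.45, 1.34], [-3.14, 3.14]. Speed limits (rad/s): [2.22, 2.22, 2.79, 3.14, 3.14, 3.14].

## Interface

Orientations are given as a unit quaternion [x, y, z, w].
In Python, from station import sensors, viewer, workorder gives the robot as it stands.
- The arm moves only by the tool jog_arm, never from a script. Its argument "motion" is a list that holds one entry, the list of rows, each a list of 7 numbers: the shift along the world's x, y, z in mm, then the turn, a rotation vector about the world's x, y, z in degrees, then the finger opening in mm, from 0 to 85.4. A call has 1 to 20 rows; each row shifts and turns the commanded pose from where the row before left it; what a row does not reach is not made up. A row lasts 1/8 s, in which the tool goes at most 62.5 mm and 10.7 degrees, less where a joint would pass 70% of its speed; a pose out of reach is approached as far as the arm can. A call with a gripper value outside its range is refused whole. The fingers move at their own pace and stop on an object; the grip force is fixed at half the most. Time passes only in rows, so rows that do not move let the fingers close. It gives the time, the measured TCP pose, the force, the opening and the grip force at its end, in the units of the state.
- sensors.read_state(): the state, without advancing time (a new reading comes with each control period).
- viewer.capture(name): name is "scene" or "top" or "wrist"; returns a dict with "pixels" (420x560x3 uint8, blue, green, red), "vertical_fov" (degrees; the focal length in pixels is half the picture's height over the tangent of half this angle, whatever the lens; pixels are square), "cx", "cy" (the principal point, pixels), "k1" (the pictures are not rectified: a ray, as slopes to the right and down, at radius r is drawn at 1 + k1 r^2 times it, then the intrinsics apply), "T" (4x4, takes a point from camera to world coordinates); the wrist camera has in their place "T_tool_cam" (4x4, takes a point from camera to tool coordinates, whose origin is the TCP and whose axes are the flange's). Camera axes: x right, y down, z forward; pixel columns grow to the right and rows downward; lengths in m; the calibration is good to about 2 mm. A picture is of the moment at which its call begins: read the wrist's pose just before it. There is no depth.
- workorder.job_done(): hands the job in; it is judged then, once.
Trained networks look in a picture, given as the dict that the camera call returned (one of the last four; its "shot" number tells which), for a name from the list of things; names that differ only in an ending like _2 or _b are one class to them, and where a whole thing is asked for, a point or a joint stands for the part that bears it (a point fixed in the world has none). Each returns a list of dicts, best first, with "score" (0 to 1); they miss things now and then, are a little off and sometimes report something else, mostly with a low value. They report only what shows in the picture. A call takes as long as a camera call.
- viewer.find_in(thing, picture): "location" ([x, y, z] in m, in the coordinates of the camera as it stood for that picture, good to about 4 mm: the middle of the surface that is visible of it).
- viewer.outline_of(thing, picture): "region" (420x560 bool, what is visible of it).
- viewer.mark_of(thing, picture): "location" ([x, y, z] in m, in the coordinates of the camera as it stood for that picture, good to about 4 mm: a listed point, or the origin of a listed thing).
The state is a dict: "clock": time; "joint_positions": joint angles; "dq": joint speeds; "effort": joint torques, N m; "eef_pos": TCP position; "ee_rot": TCP orientation; "force": force on the tool from outside, world axes, zero at the start; "moment": the same for the moment, N m; "width": finger opening in m; "gripper_force": force on a finger pad.
Only numpy, scipy, OpenCV 4.12 (cv2) and the standard library are available. Lean on these libraries where they do the work, as an engineer would, in place of code of your own. Each camera call takes 0.05 s, during which the arm holds its last target. There are 200 camera calls.

## Working session

There is one attempt and no reset: what is moved stays moved. The work goes in short steps, Python scripts to look and compute and a tool call to move; the robot and the scene stay as the last step left them, time stands still between calls to the robot, and variables do not carry over. Pictures are saved under pics/ and viewed, at most 10 in all, crops included, and the job is handed in when it is done.

Besides the shell and the picture viewer there is one more tool, called in YAML: its name, and indented under it one key for each argument. jog_arm: Moves the arm, as the interface text tells. Its arguments: {"type":"object","properties":{"motion":{"type":"array"}},"required":["motion"]}

```bash
mkdir -p pics; cat > h.py <<'E'
import numpy as np, cv2
from station import sensors, viewer, workorder
from scipy.spatial.transform import Rotation as R
def st(): 
    s=sensors.read_state(); return s
def camT(p,s=None):
    if 'T' in p: return np.array(p['T'])
    M=np.eye(4); M[:3,:3]=R.from_quat(s['ee_rot']).as_matrix(); M[:3,3]=s['eef_pos']
    return M@np.array(p['T_tool_cam'])
def shot(n):
    s=st(); p=viewer.capture(n); return p,camT(p,s)
def w(T,x): return (T@np.r_[x,1])[:3]
def proj(p,T,X):
    c=np.linalg.inv(T)@np.r_[X,1]; f=210/np.tan(np.radians(p['vertical_fov'])/2)
    a=c[:2]/c[2]; a=a*(1+p['k1']*(a@a)); return a*f+[p['cx'],p['cy']]
E
python3 - <<'E'
from h import *
s=st();print({k:np.round(v,3) for k,v in s.items()})
im=[]
for n in('scene','top'):
    p,T=shot(n); cv2.imwrite(f'pics/{n}0.png',p['pixels'])
    for t in('index_head','spindle','crank_knob','red_tooth','pawl_pivot','pawl_knob'):
        r=viewer.mark_of(t,p)[:2]
        for q in r: print(n,'mark',t,round(q['score'],2),np.round(w(T,q['location']),4),np.round(proj(p,T,w(T,q['location']))))
    for t in('clear_tube','bolt','end_disc','hex_keys','file','screwdriver'):
        for q in viewer.find_in(t,p)[:1]: print(n,'find',t,round(q['score'],2),np.round(w(T,q['location']),3))
E
```

```text
{'clock': np.float64(0.0), 'joint_positions': array([ 1.332,  0.239, -0.014,  1.319, -0.   ,  1.571]), 'dq': array([ 0.001, -0.   ,  0.001,  0.001, -0.   , -0.001]), 'effort': array([ 0.0000e+00, -5.3878e+01,  3.4644e+01,  1.8000e-02, -0.0000e+00,
        0.0000e+00]), 'eef_pos': array([0.124, 0.51 , 0.231]), 'ee_rot': array([ 0.119,  0.993, -0.001, -0.   ]), 'force': array([-0.518,  0.828,  0.491]), 'moment': array([-0.017,  0.027, -0.066]), 'gripper_force': np.float64(0.0), 'width': np.float64(0.085)}
scene mark index_head 0.84 [ 0.6178 -0.0524  0.0014] [302. 273.]
scene mark spindle 0.8 [ 0.616  -0.0531  0.1265] [303. 250.]
scene mark crank_knob 0.76 [ 0.511  -0.0639  0.1996] [272. 213.]
scene mark red_tooth 0.57 [ 0.6228 -0.073   0.1551] [300. 251.]
scene mark pawl_pivot 0.81 [0.6132 0.0064 0.1806] [320. 225.]
scene mark pawl_knob 0.58 [ 0.5812 -0.0331  0.1814] [300. 226.]
scene find clear_tube 0.58 [0.676 0.364 0.136]
scene find end_disc 0.76 [0.373 0.318 0.004]
scene find hex_keys 0.59 [0.515 0.426 0.014]
scene find file 0.7 [ 0.712 -0.116  0.026]
scene find screwdriver 0.8 [ 0.56  -0.558  0.02 ]
top mark index_head 0.64 [ 0.6189 -0.0501 -0.004 ] [278. 192.]
top mark spindle 0.59 [ 0.6186 -0.0509  0.1189] [279. 187.]
top mark spindle 0.37 [ 0.5705 -0.5181  0.003 ] [418. 207.]
top mark crank_knob 0.86 [ 0.5068 -0.0596  0.1981] [282. 221.]
top mark red_tooth 0.88 [ 0.628  -0.0748  0.1585] [287. 182.]
top mark pawl_pivot 0.64 [0.6067 0.0068 0.1806] [260. 188.]
top mark pawl_knob 0.63 [ 0.583  -0.0369  0.1837] [274. 196.]
top find clear_tube 0.98 [0.664 0.391 0.126]
top find bolt 0.41 [ 0.303 -0.279  0.013]
top find end_disc 0.72 [0.375 0.327 0.003]
top find hex_keys 0.86 [0.506 0.425 0.018]
top find file 0.56 [ 0.468 -0.407  0.01 ]
top find screwdriver 0.84 [ 0.557 -0.554  0.023]
```

View pictures.

```bash
python3 - <<'E'
import cv2,numpy as np
a=cv2.imread('pics/scene0.png');b=cv2.imread('pics/top0.png')
cv2.imwrite('pics/a.png',np.hstack([cv2.resize(a[150:310,180:430],(400,256)),cv2.resize(a,(400,300))[:256]]))
cv2.imwrite('pics/c.png',np.vstack([cv2.imread('pics/a.png'),cv2.resize(np.hstack([b[120:300,180:400],b[60:360:,100:500][::2,::2][:150].repeat(1,0) if 0 else cv2.resize(b,(240,180))]),(800,312))]))
E
```

```text
(no output)
```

View pics/c.png

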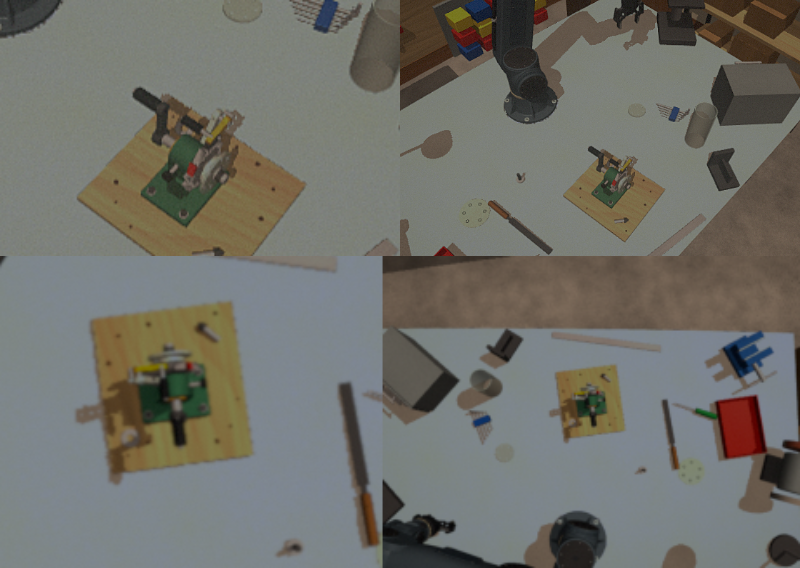

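jog_arm:
  motion:
    - [[20,-40,20,0,0,1.4,85],[20,-40,20,0,0,1.4,85],[27,-40,20,0,0,1.4,85],[27,-40,20,0,0,1.4,85],[27,-40,20,0,0,1.4,85],[27,-40,20,0,0,1.4,85],[27,-40,20,0,0,1.4,85],[27,-40,10,0,0,1.4,85],[27,-40,0,0,0,1.4,85],[27,-40,0,0,0,1.4,85],[27,-40,0,0,0,1.4,85],[27,-40,0,0,0,1.4,85],[27,-35,0,0,0,1.4,85],[27,-35,0,0,0,1.4,85],[10,0,0,0,0,0,85],[0,0,0,0,0,0,85]]

```text
clock: 3.3
eef_pos: [0.4984, -0.0398, 0.3808]
ee_rot: [-0.051, 0.999, 0.0, -0.0]
force: [-0.9, 0.4, 0.2]
width: 0.0852
gripper_force: 0.0
```

```bash
cat > look.py <<'E'
import sys
from h import *
name=sys.argv[1]
s=st();print(np.round(s['eef_pos'],4),np.round(s['ee_rot'],3),s['clock'])
for n in ('wrist',)+tuple(sys.argv[2:]):
    p,T=shot(n); cv2.imwrite(f'pics/{name}_{n}.png',p['pixels'])
    for t in('index_head','spindle','crank_knob','red_tooth','pawl_pivot','pawl_knob'):
        for q in viewer.mark_of(t,p)[:1]:
            X=w(T,q['location']); print(n,t,round(q['score'],2),np.round(X,4),np.round(proj(p,T,X)))
E
python3 look.py l1
```

```text
[ 0.4984 -0.0398  0.3808] [-0.051  0.999  0.    -0.   ] 3.3
wrist index_head 0.66 [ 0.6205 -0.0505 -0.0035] [266. 227.]
wrist spindle 0.63 [ 0.6202 -0.0482  0.1197] [264. 259.]
wrist crank_knob 0.7 [ 0.6687  0.388  -0.0018] [505. 276.]
wrist red_tooth 0.71 [ 0.6294 -0.0723  0.1592] [243. 278.]
wrist pawl_pivot 0.62 [0.6121 0.0025 0.1798] [306. 279.]
wrist pawl_knob 0.93 [ 0.585  -0.0359  0.183 ] [275. 256.]
```

View pics/l1_wrist.png

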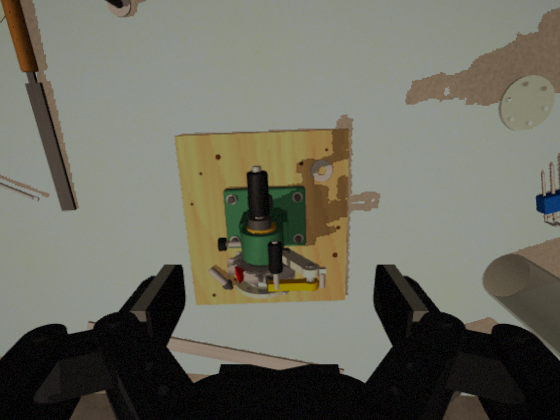

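```bash
cat >> h.py <<'E'
def ray(p,T,u,z):
    f=210/np.tan(np.radians(p['vertical_fov'])/2); d=(np.array(u)-[p['cx'],p['cy']])/f
    a=d.copy()
    for _ in range(20): a=d/(1+p['k1']*(a@a))
    v=T[:3,:3]@np.r_[a,1]; o=T[:3,3]; return o+v*(z-o[2])/v[2]
E
python3 - <<'E'
from h import *
p,T=shot('wrist')
C=[ray(p,T,u,.012) for u in [(177,136),(350,129),(345,300),(197,304)]]
print(np.round(C,4)); y=lambda a,b:np.degrees(np.arctan2(-(b-a)[0],(b-a)[1])); x=lambda a,b:np.degrees(np.arctan2((b-a)[1],(b-a)[0]))
print(y(C[0],C[1]),y(C[3],C[2]),x(C[0],C[3]),x(C[1],C[2]), np.mean(C,0))
for nm,u,z in [('cknobbase',(258,172),.2),('cknob far',(258,212),.2),('pk near',(275,243),.185),('pk far',(276,270),.185)]: print(nm,ray(p,T,u,z))
for t in('crank_knob','pawl_knob'):
  for q in viewer.find_in(t,p)[:2]:print(t,q['score'],w(T,q['location']))
  for q in viewer.outline_of(t,p)[:1]: ys,xs=np.nonzero(q['region']); print(xs.min(),xs.max(),ys.min(),ys.max(),cv2.fitLine(np.c_[xs,ys].astype(np.float32),2,0,.01,.01).T)
E
```

```text
[[ 0.4801 -0.2002  0.012 ]
 [ 0.4419  0.063   0.012 ]
 [ 0.7387  0.1044  0.012 ]
 [ 0.775  -0.1602  0.012 ]]
8.257402699315492 7.796045092058328 7.724567557498286 7.93710007083951 [ 0.60892925 -0.0482558   0.012     ]
cknobbase [ 0.48654775 -0.06274839  0.2       ]
cknob far [ 0.5285776  -0.05912232  0.2       ]
pk near [ 0.56786786 -0.0374959   0.185     ]
pk far [ 0.6012697  -0.03294344  0.185     ]
crank_knob 0.77 [ 0.61668864 -0.06047101  0.16353718]
227 293 166 297 [[ 3.8323864e-02 -9.9926537e-01  2.5521584e+02  2.4001613e+02]]
pawl_knob 0.88 [ 0.61074086 -0.031832    0.18647822]
pawl_knob 0.31 [ 0.61899279 -0.05530152  0.16419083]
265 317 239 293 [[  0.64839435   0.7613047  282.9974     272.32092   ]]
```

jog_arm:
  motion:
    - [[22,1,-22,0,0,1,60],[22,1,-22,0,0,1,48],[22,1,-22,0,0,0,48],[20,1,-22,0,0,0,48],[0,0,-22,0,0,0,48],[0,0,-20,0,0,0,48],[0,0,0,0,0,0,48],[0,0,0,0,0,0,48]]

```text
clock: 4.9
eef_pos: [0.5844, -0.036, 0.2521]
ee_rot: [-0.069, 0.998, -0.0, 0.0]
force: [0.6, 0.1, 0.3]
width: 0.0477
gripper_force: 0.0
```

```bash
python3 look.py l2; python3 -c "
from h import *
p=viewer.capture('wrist');print(np.round(p['T_tool_cam'],3))"
```

```text
[ 0.5844 -0.036   0.2521] [-0.069  0.998 -0.     0.   ] 4.9
wrist index_head 0.76 [ 0.6195 -0.0518 -0.0064] [264. 197.]
wrist spindle 0.86 [ 0.6179 -0.0524  0.1224] [257. 232.]
wrist crank_knob 0.69 [ 0.5098 -0.0606  0.1997] [256. 104.]
wrist red_tooth 0.66 [ 0.6293 -0.0708  0.1578] [229. 259.]
wrist pawl_pivot 0.64 [0.6092 0.0048 0.183 ] [332. 262.]
wrist pawl_knob 0.61 [ 0.5826 -0.0369  0.1835] [279. 220.]
[[ 0.001 -0.957 -0.291  0.074]
 [ 1.     0.001  0.    -0.001]
 [-0.    -0.291  0.957 -0.142]
 [ 0.     0.     0.     1.   ]]
```

View pics/l2_wrist.png

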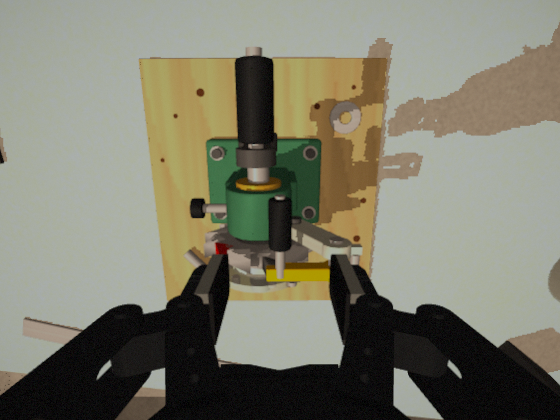

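jog_arm:
  motion:
    - [[-5,-1,-22,0,0,0,48],[0,0,-22,0,0,0,48],[0,0,-20,0,0,0,48],[0,0,-16,0,0,0,48],[0,0,0,0,0,0,48],[0,0,0,0,0,0,10],[0,0,0,0,0,0,10],[0,0,0,0,0,0,10],[0,0,0,0,0,0,10],[0,0,0,0,0,0,10]]

```text
clock: 6.55
eef_pos: [0.5796, -0.0364, 0.172]
ee_rot: [-0.069, 0.998, 0.0, 0.001]
force: [-0.5, 5.4, 6.8]
width: 0.0142
gripper_force: 58.8
```

jog_arm:
  motion:
    - [[-0.1,0.7,5.2,0,0,0,10],[-0.2,1.6,5.8,0,0,0,10],[-0.3,2.5,5.5,0,0,0,10],[0,0,0,0,0,0,10]]

```text
clock: 7.05
eef_pos: [0.5788, -0.0316, 0.1877]
ee_rot: [-0.069, 0.998, 0.0, 0.0]
force: [2.6, 4.4, -3.6]
width: 0.0139
gripper_force: 58.6
```

```bash
python3 look.py l3 scene
```

```text
[ 0.5788 -0.0316  0.1877] [-0.069  0.998  0.     0.   ] 7.05
wrist index_head 0.74 [ 0.622  -0.0538 -0.0068] [254. 218.]
wrist crank_knob 0.58 [ 0.5078 -0.0638  0.1953] [225. 108.]
wrist red_tooth 0.93 [ 0.6315 -0.0702  0.1573] [206. 315.]
wrist pawl_knob 0.58 [ 0.5837 -0.0341  0.1994] [274. 291.]
scene index_head 0.85 [ 0.6171 -0.0538  0.0054] [302. 272.]
scene spindle 0.81 [ 0.6225 -0.0579  0.1243] [304. 254.]
scene crank_knob 0.87 [ 0.5044 -0.0641  0.1986] [270. 211.]
scene red_tooth 0.93 [ 0.6254 -0.0729  0.1558] [301. 252.]
scene pawl_pivot 0.78 [0.613  0.0068 0.1808] [320. 225.]
scene pawl_knob 0.75 [ 0.5783 -0.0293  0.1984] [301. 221.]
```

View pics/l3_wrist.png

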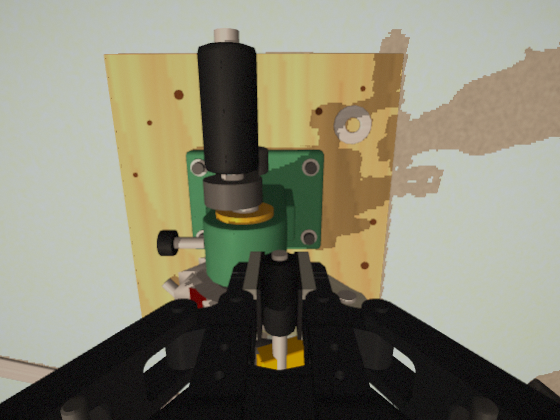

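jog_arm:
  motion:
    - [[-0.5,3.3,5.0,0,0,0,10],[-0.5,4.0,4.5,0,0,0,10],[-0.6,4.6,3.9,0,0,0,10],[-0.7,5.1,3.1,0,0,0,10],[-0.8,5.5,2.4,0,0,0,10],[-0.8,5.8,1.4,0,0,0,10],[-0.8,6.0,0.6,0,0,0,10],[-0.8,5.9,-0.3,0,0,0,10],[-0.8,5.8,-1.3,0,0,0,10],[-0.8,5.6,-2.0,0,0,0,10],[-0.5,3.6,-1.9,0,0,0,10],[0,0,0,0,0,0,10],[0,0,0,0,0,0,10]]

```text
clock: 9.38
eef_pos: [0.5711, 0.0228, 0.2033]
ee_rot: [-0.069, 0.998, -0.001, 0.0]
force: [4.4, -1.7, -6.8]
width: 0.014
gripper_force: 59.0
```

jog_arm:
  motion:
    - [[0,0,0,0,0,0,40],[0,0,0,0,0,0,40],[0,0,4,0,0,0,40],[0,0,20,0,0,0,40],[0,0,25,0,0,0,40],[-15,-15,10,0,0,0,50],[-20,-24,0,0,0,0,50],[-20,-24,0,0,0,0,50],[-11,-21,0,0,0,0,50],[0,0,0,0,0,0,50]]

```text
clock: 10.62
eef_pos: [0.5034, -0.0624, 0.2624]
ee_rot: [-0.068, 0.998, -0.0, -0.0]
force: [0.2, 0.4, -0.6]
width: 0.0498
gripper_force: 0.0
```

```bash
python3 look.py l4 scene
```

```text
[ 0.5034 -0.0624  0.2624] [-0.068  0.998 -0.    -0.   ] 10.625
wrist index_head 0.58 [ 0.6178 -0.0532 -0.0042] [275. 253.]
wrist spindle 0.6 [ 0.618  -0.0479  0.1251] [279. 309.]
wrist crank_knob 0.62 [ 0.5095 -0.0635  0.1967] [278. 232.]
wrist red_tooth 0.73 [ 0.6296 -0.0744  0.1578] [248. 338.]
wrist pawl_pivot 0.62 [0.6094 0.0041 0.1822] [343. 349.]
scene index_head 0.89 [ 0.62   -0.0531  0.0045] [302. 273.]
scene spindle 0.69 [ 0.6199 -0.0558  0.1253] [304. 252.]
scene crank_knob 0.69 [ 0.5068 -0.0659  0.1965] [271. 213.]
scene red_tooth 0.87 [ 0.6264 -0.0725  0.1567] [301. 252.]
scene pawl_pivot 0.76 [0.6156 0.0061 0.1762] [320. 227.]
scene pawl_knob 0.68 [0.5732 0.022  0.2143] [314. 205.]
```

View pics/l4_wrist.png

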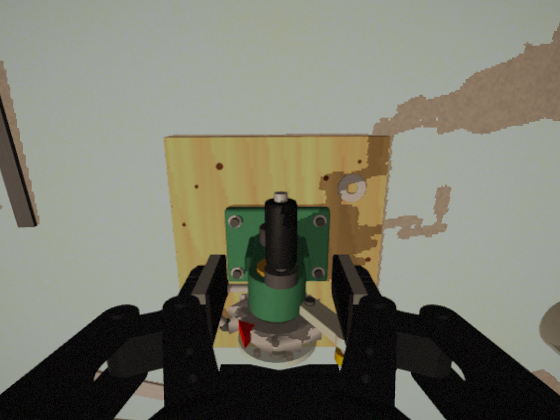

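jog_arm:
  motion:
    - [[2,0,-22,0,0,0,50],[0,0,-22,0,0,0,50],[0,0,-20,0,0,0,50],[0,0,-13,0,0,0,50],[0,0,0,0,0,0,15],[0,0,0,0,0,0,15],[0,0,0,0,0,0,15],[0,0,0,0,0,0,15]]

```text
clock: 12.32
eef_pos: [0.5071, -0.0609, 0.1857]
ee_rot: [-0.069, 0.998, -0.0, 0.0]
force: [-2.0, 1.5, 3.7]
width: 0.02
gripper_force: 59.1
```

jog_arm:
  motion:
    - [[-0.8,5.9,-0.6,0,0,0,15],[-0.8,5.9,-1.1,0,0,0,15],[-0.8,5.8,-1.5,0,0,0,15],[-0.8,5.6,-2.0,0,0,0,15],[-0.7,5.4,-2.5,0,0,0,15],[0,0,0,0,0,0,15],[0,0,0,0,0,0,15]]

```text
clock: 13.2
eef_pos: [0.503, -0.0319, 0.1781]
ee_rot: [-0.069, 0.998, 0.0, 0.0]
force: [-2.9, 1.6, 4.8]
width: 0.02
gripper_force: 59.4
```

```bash
python3 look.py l5 scene top
```

```text
[ 0.503  -0.0319  0.1781] [-0.069  0.998  0.     0.   ] 13.2
wrist crank_knob 0.96 [ 0.5069 -0.0334  0.1878] [277. 287.]
scene index_head 0.85 [ 0.6228 -0.0524  0.0056] [303. 273.]
scene spindle 0.68 [ 0.6228 -0.0536  0.1276] [305. 252.]
scene crank_knob 0.97 [ 0.5063 -0.0353  0.1901] [279. 207.]
scene red_tooth 0.67 [ 0.6235 -0.0574  0.1655] [305. 246.]
scene pawl_pivot 0.67 [6.682e-01 3.924e-01 1.000e-04] [413. 195.]
scene pawl_knob 0.67 [0.5732 0.0227 0.2131] [314. 205.]
top spindle 0.74 [ 0.6218 -0.0529  0.1219] [280. 186.]
top red_tooth 0.79 [ 0.6246 -0.0595  0.1655] [282. 183.]
top pawl_pivot 0.54 [0.6062 0.0051 0.1815] [260. 188.]
```

jog_arm:
  motion:
    - [[0.2,-1.8,0.8,0,0,0,15],[0,0,0,0,0,0,50],[0,0,0,0,0,0,50],[0,0,0,0,0,0,50],[0,0,15,0,0,0,50],[0,0,22,0,0,0,50],[0,0,22,0,0,0,45],[0,0,22,0,0,0,42],[17,14,0,0,0,0,42],[17,14,0,0,0,0,42],[17,14,0,0,0,0,42],[17,14,0,0,0,0,42],[0,0,-5,0,0,0,42],[0,0,0,0,0,0,42]]

```text
clock: 16.0
eef_pos: [0.5708, 0.022, 0.2533]
ee_rot: [-0.069, 0.998, -0.0, -0.001]
force: [0.1, -0.1, 0.1]
width: 0.0418
gripper_force: 0.0
```

```bash
python3 look.py l6 scene top
```

```text
[0.5708 0.022  0.2533] [-0.069  0.998 -0.    -0.001] 16.0
wrist index_head 0.79 [ 0.6224 -0.0507 -0.0055] [218. 203.]
wrist spindle 0.79 [ 0.6224 -0.0522  0.1232] [191. 243.]
wrist crank_knob 0.88 [ 0.5031 -0.037   0.1915] [199. 108.]
wrist red_tooth 0.97 [ 0.628  -0.0591  0.1643] [168. 269.]
wrist pawl_pivot 0.92 [0.6105 0.0052 0.1808] [250. 269.]
wrist pawl_knob 0.68 [0.5772 0.0221 0.2131] [279. 248.]
scene index_head 0.58 [ 0.6225 -0.0523  0.0049] [303. 273.]
scene spindle 0.66 [ 0.6192 -0.0571  0.1276] [303. 252.]
scene crank_knob 0.81 [ 0.5037 -0.0353  0.188 ] [278. 207.]
scene red_tooth 0.68 [ 0.6259 -0.0591  0.1607] [305. 248.]
scene pawl_pivot 0.86 [0.611  0.007  0.1789] [319. 225.]
scene pawl_knob 0.58 [0.5719 0.024  0.2127] [314. 205.]
top index_head 0.77 [ 0.6173 -0.0509 -0.003 ] [279. 192.]
top crank_knob 0.57 [ 0.5044 -0.0336  0.1893] [273. 222.]
top red_tooth 0.69 [ 0.6252 -0.0624  0.1633] [283. 183.]
```

View pics/l6_wrist.png

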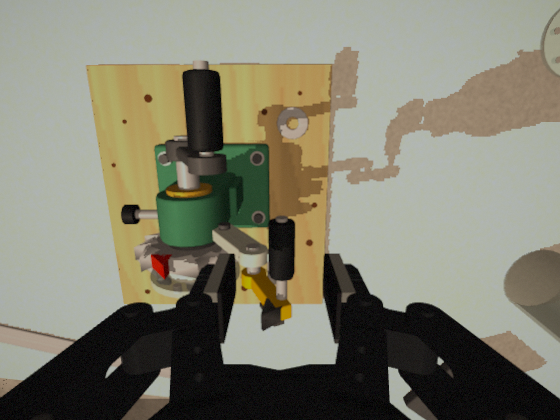

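jog_arm:
  motion:
    - [[0,1,-20,0,0,0,42],[0,0,-20,0,0,0,42],[0,0,-10,0,0,0,42],[0,0,0,0,0,0,10],[0,0,0,0,0,0,10],[0,0,0,0,0,0,10],[0,0,0,0,0,0,10]]

```text
clock: 17.92
eef_pos: [0.5714, 0.023, 0.2048]
ee_rot: [-0.069, 0.998, 0.0, 0.0]
force: [-0.4, 1.1, 2.0]
width: 0.0136
gripper_force: 58.8
```

jog_arm:
  motion:
    - [[0.5,-3.6,1.9,0,0,0,10],[0.8,-5.6,2.0,0,0,0,10],[0.8,-5.8,1.3,0,0,0,10],[0.8,-5.9,0.3,0,0,0,10],[0.8,-6.0,-0.6,0,0,0,10],[0.8,-5.8,-1.4,0,0,0,10],[0.8,-5.5,-2.4,0,0,0,10],[0.7,-5.1,-3.1,0,0,0,10],[0.6,-4.6,-3.9,0,0,0,10],[0.5,-4.0,-4.5,0,0,0,10],[0.5,-3.3,-5.0,0,0,0,10],[0.3,-2.5,-5.5,0,0,0,10],[0.2,-1.6,-5.8,0,0,0,10],[0,-0.3,-2,0,0,0,10],[0,0,0,0,0,0,10]]

```text
clock: 19.8
eef_pos: [0.5797, -0.0361, 0.1759]
ee_rot: [-0.069, 0.998, 0.001, 0.001]
force: [1.3, 5.2, 2.0]
width: 0.0136
gripper_force: 59.1
```

jog_arm:
  motion:
    - [[0,0,0,0,0,0,44],[0,0,0,0,0,0,44],[0,0,0,0,0,0,44],[0,0,15,0,0,0,44],[0,0,22,0,0,0,48],[0,0,22,0,0,0,50],[0,0,21,0,0,0,50],[-19,0,0,0,0,0,50],[-19,1,0,0,0,0,50],[-19,1,0,0,0,0,50],[-19,0,0,0,0,0,50],[0,0,0,0,0,0,50]]

```text
clock: 21.3
eef_pos: [0.5028, -0.0348, 0.257]
ee_rot: [-0.069, 0.998, -0.0, 0.001]
force: [-0.3, 0.6, 1.2]
width: 0.0497
gripper_force: 0.0
```

```bash
python3 look.py l7 scene; python3 -c "
import cv2,numpy as np
a=cv2.imread('pics/l7_wrist.png')[190:400,150:430];b=cv2.imread('pics/l7_scene.png')[190:280,250:370]
cv2.imwrite('pics/l7.png',np.hstack([cv2.resize(a,(400,300)),cv2.resize(b,(400,300))]))"
```

```text
[ 0.5028 -0.0348  0.257 ] [-0.069  0.998 -0.     0.001] 21.3
wrist index_head 0.95 [ 0.6196 -0.0526 -0.0033] [255. 254.]
wrist spindle 0.56 [ 0.6207 -0.0473  0.1213] [251. 310.]
wrist crank_knob 0.85 [ 0.5051 -0.0375  0.1918] [276. 227.]
wrist red_tooth 0.74 [ 0.6243 -0.057   0.1658] [235. 342.]
wrist pawl_knob 0.71 [ 0.5853 -0.0368  0.185 ] [263. 321.]
scene index_head 0.97 [ 0.6195 -0.0537  0.0047] [302. 273.]
scene spindle 0.69 [ 0.6191 -0.0557  0.125 ] [303. 252.]
scene crank_knob 0.92 [ 0.5054 -0.0359  0.1914] [279. 207.]
scene red_tooth 0.85 [ 0.6223 -0.057   0.1628] [305. 246.]
scene pawl_pivot 0.83 [0.6106 0.0069 0.1803] [319. 225.]
scene pawl_knob 0.51 [ 0.5809 -0.036   0.1845] [299. 226.]
```

View pics/l7.png

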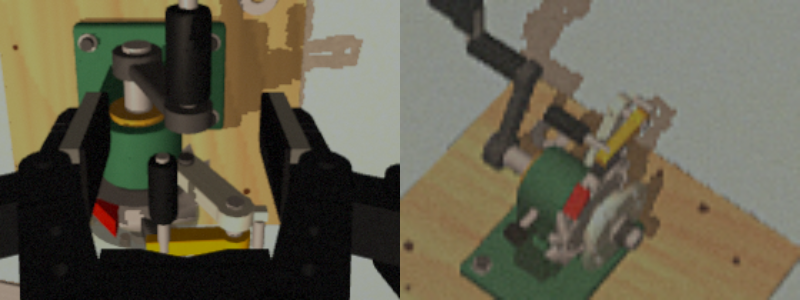

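jog_arm:
  motion:
    - [[0,0,-22,0,0,0,50],[0,0,-22,0,0,0,50],[0,0,-20,0,0,0,50],[0,0,-14,0,0,0,50],[0,0,0,0,0,0,15],[0,0,0,0,0,0,15],[0,0,0,0,0,0,15],[0,0,0,0,0,0,15]]

```text
clock: 23.0
eef_pos: [0.5034, -0.0345, 0.1781]
ee_rot: [-0.069, 0.998, 0.0, 0.0]
force: [-3.4, 2.5, 3.0]
width: 0.02
gripper_force: 59.1
```

jog_arm:
  motion:
    - [[-0.1,0.9,-0.4,0,0,0,15],[-0.1,0.9,-0.4,0,0,0,15],[0,0,0,0,0,0,15]]

```text
clock: 23.38
eef_pos: [0.5033, -0.0335, 0.1776]
ee_rot: [-0.069, 0.998, -0.001, 0.0]
force: [-4.3, -1.6, 7.3]
width: 0.0198
gripper_force: 59.4
```

jog_arm:
  motion:
    - [[-0.1,0.9,-0.45,0,0,0,15],[-0.1,0.9,-0.45,0,0,0,15],[-0.1,0.9,-0.5,0,0,0,15],[-0.1,0.9,-0.5,0,0,0,15],[-0.1,0.85,-0.5,0,0,0,15],[0,0,0,0,0,0,15]]

```text
clock: 24.12
eef_pos: [0.5026, -0.0289, 0.1753]
ee_rot: [-0.069, 0.998, -0.001, 0.0]
force: [-5.3, -1.0, 8.5]
width: 0.0203
gripper_force: 59.4
```

jog_arm:
  motion:
    - [[-0.1,0.85,-0.5,0,0,0,15],[-0.1,0.85,-0.5,0,0,0,15],[-0.05,0.4,-0.25,0,0,0,15],[0,0,0,0,0,0,15]]

```text
clock: 24.62
eef_pos: [0.5023, -0.0267, 0.174]
ee_rot: [-0.069, 0.998, -0.001, 0.0]
force: [-5.2, 0.7, 8.8]
width: 0.0201
gripper_force: 59.4
```

jog_arm:
  motion:
    - [[0,0.65,-0.2,0,0,0,15],[0,0.65,-0.2,0,0,0,15],[0,0.65,-0.2,0,0,0,15],[0,0,0,0,0,0,15]]

```text
clock: 25.12
eef_pos: [0.5021, -0.0251, 0.173]
ee_rot: [-0.069, 0.998, -0.001, -0.0]
force: [-4.5, -2.1, 5.8]
width: 0.0201
gripper_force: 59.3
```

jog_arm:
  motion:
    - [[-0.1,0.6,-0.4,0,0,0,15],[-0.1,0.6,-0.4,0,0,0,15],[-0.05,0.6,-0.4,0,0,0,15],[0,0,0,0,0,0,15]]

```text
clock: 25.62
eef_pos: [0.5018, -0.0232, 0.1718]
ee_rot: [-0.069, 0.998, -0.001, -0.0]
force: [-4.6, -1.6, 5.7]
width: 0.0203
gripper_force: 59.3
```

jog_arm:
  motion:
    - [[-0.1,0.55,-0.4,0,0,0,15],[-0.05,0.55,-0.4,0,0,0,15],[-0.1,0.55,-0.4,0,0,0,15],[0,0,0,0,0,0,15]]

```text
clock: 26.12
eef_pos: [0.5016, -0.0216, 0.1706]
ee_rot: [-0.069, 0.998, -0.001, -0.0]
force: [-4.7, -1.0, 5.2]
width: 0.02
gripper_force: 59.3
```

jog_arm:
  motion:
    - [[-0.1,0.55,-0.4,0,0,0,15],[-0.05,0.55,-0.4,0,0,0,15],[-0.1,0.55,-0.4,0,0,0,15],[0,0,0,0,0,0,15]]

```text
clock: 26.62
eef_pos: [0.5013, -0.0199, 0.1694]
ee_rot: [-0.069, 0.998, -0.001, -0.0]
force: [-4.8, -1.8, 4.8]
width: 0.0203
gripper_force: 59.2
```

jog_arm:
  motion:
    - [[-0.1,0.5,-0.4,0,0,0,15],[-0.05,0.5,-0.4,0,0,0,15],[-0.1,0.5,-0.4,0,0,0,15],[0,0,0,0,0,0,15]]

```text
clock: 27.12
eef_pos: [0.5011, -0.0184, 0.1682]
ee_rot: [-0.069, 0.998, -0.001, -0.0]
force: [-4.5, -0.7, 5.9]
width: 0.0202
gripper_force: 59.2
```

jog_arm:
  motion:
    - [[-0.1,0.5,-0.4,0,0,0,15],[-0.05,0.5,-0.4,0,0,0,15],[-0.1,0.5,-0.4,0,0,0,15],[0,0,0,0,0,0,15]]

```text
clock: 27.62
eef_pos: [0.5009, -0.0169, 0.167]
ee_rot: [-0.069, 0.998, -0.001, -0.0]
force: [-4.3, -1.0, 4.1]
width: 0.0201
gripper_force: 59.2
```

jog_arm:
  motion:
    - [[-0.1,0.5,-0.4,0,0,0,15],[-0.05,0.5,-0.4,0,0,0,15],[-0.1,0.5,-0.4,0,0,0,15],[0,0,0,0,0,0,15]]

```text
clock: 28.12
eef_pos: [0.5007, -0.0152, 0.1656]
ee_rot: [-0.069, 0.998, -0.0, -0.0]
force: [-5.3, -1.9, 5.8]
width: 0.0199
gripper_force: 59.2
```

jog_arm:
  motion:
    - [[-0.1,0.5,-0.45,0,0,0,15],[-0.05,0.5,-0.45,0,0,0,15],[-0.05,0.5,-0.45,0,0,0,15],[0,0,0,0,0,0,15]]

```text
clock: 28.62
eef_pos: [0.5005, -0.0136, 0.1641]
ee_rot: [-0.069, 0.998, -0.0, -0.0]
force: [-3.9, -2.3, 4.6]
width: 0.0204
gripper_force: 59.2
```

jog_arm:
  motion:
    - [[-0.1,0.5,-0.45,0,0,0,15],[-0.05,0.5,-0.45,0,0,0,15],[-0.05,0.5,-0.45,0,0,0,15],[0,0,0,0,0,0,15]]

```text
clock: 29.12
eef_pos: [0.5003, -0.0122, 0.1627]
ee_rot: [-0.069, 0.998, -0.0, -0.0]
force: [-5.6, -2.5, 3.4]
width: 0.02
gripper_force: 59.2
```

```bash
python3 look.py l8 scene top; python3 -c "
import cv2,numpy as np
a=cv2.imread('pics/l8_wrist.png')[190:400,150:430];b=cv2.imread('pics/l8_scene.png')[190:280,250:370]
cv2.imwrite('pics/l8.png',np.hstack([cv2.resize(a,(400,300)),cv2.resize(b,(400,300))]))"
```

```text
[ 0.5003 -0.0122  0.1627] [-0.069  0.998 -0.    -0.   ] 29.125
wrist index_head 0.79 [ 0.6206 -0.0515 -0.0082] [229. 290.]
wrist crank_knob 0.7 [ 0.5024 -0.0141  0.1742] [276. 286.]
scene index_head 0.76 [ 0.62   -0.053   0.0042] [302. 273.]
scene spindle 0.76 [ 0.62   -0.053   0.1256] [304. 252.]
scene crank_knob 0.92 [ 0.5003 -0.0155  0.1755] [283. 205.]
scene red_tooth 0.75 [ 0.6206 -0.0444  0.1631] [308. 243.]
scene pawl_pivot 0.73 [0.6117 0.0086 0.1798] [320. 225.]
scene pawl_knob 0.6 [ 0.5792 -0.036   0.179 ] [299. 227.]
top index_head 0.64 [ 0.6169 -0.0541 -0.005 ] [280. 192.]
top spindle 0.91 [ 0.6173 -0.0543  0.1178] [280. 187.]
top red_tooth 0.75 [ 0.6205 -0.048   0.1663] [278. 184.]
top pawl_pivot 0.6 [0.607  0.0075 0.1824] [259. 188.]
top pawl_knob 0.5 [ 0.5805 -0.0378  0.1822] [275. 197.]
```

View pics/l8.png

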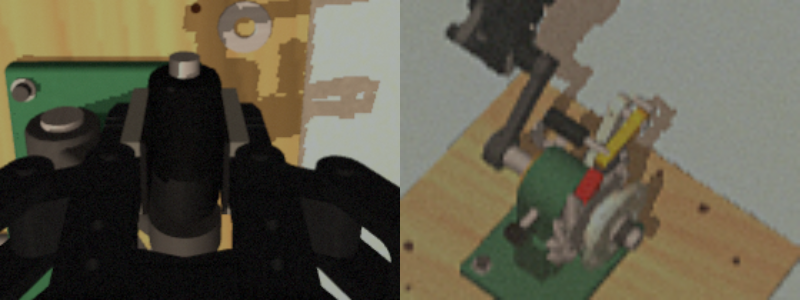

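jog_arm:
  motion:
    - [[-0.05,0.35,-0.35,0,0,0,15],[-0.05,0.35,-0.35,0,0,0,15],[-0.05,0.35,-0.35,0,0,0,15],[0,0,0,0,0,0,15]]

```text
clock: 30.68
eef_pos: [0.5001, -0.0111, 0.1616]
ee_rot: [-0.069, 0.998, -0.0, -0.0]
force: [-4.9, -2.8, 3.1]
width: 0.0202
gripper_force: 59.1
```

jog_arm:
  motion:
    - [[-0.05,0.35,-0.35,0,0,0,15],[-0.05,0.35,-0.35,0,0,0,15],[-0.05,0.35,-0.35,0,0,0,15],[0,0,0,0,0,0,15]]

```text
clock: 31.18
eef_pos: [0.5001, -0.0106, 0.1611]
ee_rot: [-0.069, 0.998, -0.001, 0.0]
force: [-5.4, -5.0, 7.9]
width: 0.0199
gripper_force: 59.6
```

jog_arm:
  motion:
    - [[-0.05,0.35,-0.35,0,0,0,15],[0,0,0,0,0,0,15],[0,0,0,0,0,0,15]]

```text
clock: 31.55
eef_pos: [0.5, -0.0105, 0.1609]
ee_rot: [-0.069, 0.998, -0.001, 0.0]
force: [-6.9, -6.8, 11.0]
width: 0.0203
gripper_force: 59.9
```

jog_arm:
  motion:
    - [[0,0.1,-0.1,0,0,0,15],[0,0,0,0,0,0,15],[0,0,0,0,0,0,15],[0,0,0,0,0,0,15]]

```text
clock: 32.05
eef_pos: [0.5001, -0.0105, 0.1609]
ee_rot: [-0.069, 0.998, -0.001, 0.0]
force: [-6.9, -7.0, 12.3]
width: 0.0203
gripper_force: 59.9
```

```bash
python3 look.py l9 scene top; python3 -c "
from h import *
print(np.round(st()['force'],1))"
```

```text
[ 0.5001 -0.0105  0.1609] [-0.069  0.998 -0.001  0.   ] 32.05
wrist index_head 0.72 [ 0.6208 -0.0526 -0.0055] [226. 292.]
wrist crank_knob 0.91 [ 0.5042 -0.012   0.1754] [276. 293.]
scene spindle 0.73 [ 0.6174 -0.0551  0.1242] [303. 252.]
scene crank_knob 0.76 [ 0.499  -0.0167  0.1733] [282. 205.]
scene red_tooth 0.62 [ 0.6213 -0.0422  0.1639] [308. 242.]
scene pawl_pivot 0.81 [0.6119 0.0067 0.1809] [320. 225.]
scene pawl_knob 0.61 [ 0.5817 -0.0358  0.1768] [299. 228.]
top index_head 0.93 [ 0.6191 -0.0526 -0.0031] [279. 192.]
top spindle 0.74 [ 0.6176 -0.0497  0.1218] [278. 187.]
top crank_knob 0.27 [ 0.6231 -0.0461  0.1661] [277. 183.]
top red_tooth 0.63 [ 0.6203 -0.0462  0.1643] [277. 184.]
top pawl_pivot 0.41 [0.6067 0.0075 0.1793] [259. 188.]
top pawl_knob 0.43 [ 0.5819 -0.0391  0.1797] [275. 196.]
[-6.4 -7.3 12.7]
```

jog_arm:
  motion:
    - [[0.05,-0.5,0.5,0,0,0,15],[0.05,-0.4,0.5,0,0,0,15],[0,0,0,0,0,0,15],[0,0,0,0,0,0,15]]

```text
clock: 33.6
eef_pos: [0.5, -0.0106, 0.1611]
ee_rot: [-0.069, 0.998, -0.001, -0.0]
force: [-5.0, -4.5, 3.7]
width: 0.0203
gripper_force: 59.3
```

jog_arm:
  motion:
    - [[0,-0.3,0.2,0,0,0,15],[0,0,0,0,0,0,50],[0,0,0,0,0,0,50],[0,0,0,0,0,0,50],[0,0,0,0,0,0,50],[0,0,15,0,0,0,50],[0,0,20,0,0,0,50],[0,0,25,0,0,0,50],[-10,0,25,0,0,0,50],[-15,0,25,0,0,0,50],[0,0,0,0,0,0,50],[0,0,0,0,0,0,50]]

```text
clock: 35.1
eef_pos: [0.4755, -0.0105, 0.2713]
ee_rot: [-0.069, 0.998, -0.0, 0.0]
force: [-0.5, -0.2, -1.0]
width: 0.0499
gripper_force: 0.0
```

```bash
python3 look.py l10 scene; python3 -c "
import cv2,numpy as np
a=cv2.imread('pics/l10_wrist.png')[150:360,150:430];b=cv2.imread('pics/l10_scene.png')[190:280,250:370]
cv2.imwrite('pics/l10.png',np.hstack([cv2.resize(a,(400,300)),cv2.resize(b,(400,300))]))"
```

```text
[ 0.4755 -0.0105  0.2713] [-0.069  0.998 -0.     0.   ] 35.1
wrist index_head 0.79 [ 0.6187 -0.0505 -0.0084] [238. 263.]
wrist spindle 0.84 [ 0.6156 -0.0496  0.1224] [224. 318.]
wrist crank_knob 0.91 [ 0.5006 -0.0122  0.1723] [274. 239.]
wrist red_tooth 0.82 [ 0.6227 -0.0455  0.1657] [220. 353.]
wrist pawl_pivot 0.89 [0.6094 0.0029 0.1819] [274. 361.]
wrist pawl_knob 0.97 [ 0.5832 -0.0361  0.1831] [232. 331.]
scene index_head 0.94 [ 0.6199 -0.0499  0.0036] [303. 272.]
scene spindle 0.86 [ 0.6184 -0.0533  0.1222] [304. 252.]
scene crank_knob 0.71 [ 0.5028 -0.014   0.1737] [284. 205.]
scene red_tooth 0.84 [ 0.6238 -0.0418  0.1633] [309. 243.]
scene pawl_pivot 0.59 [0.6111 0.005  0.178 ] [319. 226.]
scene pawl_knob 0.64 [ 0.5781 -0.0393  0.178 ] [297. 228.]
```

View pics/l10.png

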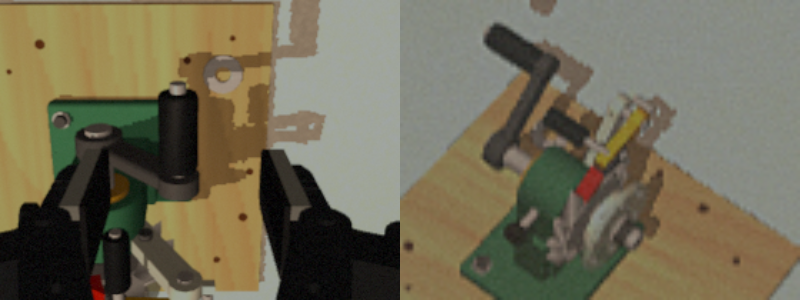

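Pawl is down with the red tooth against its nose (scene crop ~(588,182)), crank stayed put, and the gripper is clear.

```bash
python3 -c "
from h import *
print(workorder.job_done())"
```

```text
the job is handed in; nothing more can be done
None
```

I handed the job in at about 35 s of the 72 s: the pawl was laid back, the wheel wound back, the pawl put down in front of the red tooth, and the tooth bedded at about 13–14 N on the crank knob. The last pictures show the pawl down, the tooth against it and the gripper clear. The hand-in returned no verdict, and I did not re-measure the other things on the bench.

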